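# Feed an applicator block into the magazine with the push stick

## Robot

A 6-joint arm with a two-finger parallel gripper is mounted at the origin on the work surface. World frame = base frame: x ahead of the robot, y to its left, z up, the work surface at z = 0. Lengths are in m, angles in rad, forces in N, time in s.
With the tool pointing down it reaches from about 0.3 to 0.875 m from the base axis. Payload 6.4 kg.
Tool frame: the origin (TCP) lies between the finger pads; the fingertips stand 19 mm ahead of it and the grasp point (between the pads) is the TCP (ctrl.tips_ahead is the z of the fingertips in the tool frame, in m); z points along the fingers, y is the line along which they close (so a half turn about z gives the same grasp; the last joint's range is limited). The gripper opens to 85 mm and grips with 20 to 120 N. Pads are 22 mm wide; open, the fingers measure 114 mm over their backs; the gripper's body (76 mm by 85 mm) begins 54 mm behind the grasp point. The pads swing forward as they close: fully open they stand 13 mm farther back than shut.
Start: joints at [1.086, 0.181, 1.607, -0, 1.354, -0.206], TCP at [0.158, 0.553, 0.25] pointing down, gripper open.
Joint ranges: [-2.99, 2.99], [-0.89, 2.07], [0.3, 2.58], [-1.14, 4.28], [0, 2.63], [-3.12, 3.12]. Speed limits (rad/s): [2.57, 2.57, 3.01, 3.14, 3.14, 3.14].

## Interface

Orientations are given as a unit quaternion [w, x, y, z].
In Python, from bench import readout, vision, ctrl gives the robot as it stands.
- The arm moves only by the tool play_rows, never from a script. Its arguments are lists of equal length, an entry for each row: "xyz": the shift along the tool's x, y, z in mm, a list of three; "rot": the turn, a rotation vector about the tool's x, y, z in rad, a list of three; "grip": the opening, from 0 (shut) to 1 (fully open). In form: {"xyz": [[x, y, z], ...], "rot": [[rx, ry, rz], ...], "grip": [grip, ...]}. A call has exactly 10 rows; each row is the pose to reach, as a shift and turn from the pose commanded when the call began, along the tool's axes at that moment; what a row does not reach only later rows make up. A row lasts 1/8 s, in which the tool goes at most 62.5 mm and 10.7 degrees, less where a joint would pass 70% of its speed; a pose out of reach is approached as far as the arm can. A call with a gripper value outside its range is refused whole. The fingers move at their own pace and stop on an object; the grip force is fixed at half the most. Time passes only in rows, so rows that repeat a pose let the fingers close, or fill a call up. It gives the time, the measured TCP pose, the force, the opening and the grip force at its end, in the units of the state.
- readout.get_obs(): the state, without advancing time (a new reading comes with each control period).
- vision.camera(name): name is "scene" or "top" or "wrist"; returns a dict with "color" (420x560x3 uint8, red, green, blue), "depth" (420x560 float32, m along the optical axis (not along the pixel's ray), 0 where there is no reading), "camera_matrix" (3x3 intrinsics, pixels), "extrinsics" (4x4, takes a point from camera to world coordinates); the wrist camera has in their place "hand_eye" (4x4, takes a point from camera to tool coordinates, whose origin is the TCP and whose axes are the flange's). Camera axes: x right, y down, z forward; pixel columns grow to the right and rows downward; lengths in m; the calibration is good to about 2 mm. A picture is of the moment at which its call begins: read the wrist's pose just before it.
- ctrl.hand_in(): hands the job in; it is judged then, once.
The state is a dict: "time_s": time; "q": joint angles; "dq": joint speeds; "joint_efforts": joint torques, N m; "eef_pos": TCP position; "eef_rot": TCP orientation; "wrist_force": force on the tool from outside, world axes, zero at the start; "torque": the same for the moment, N m; "opening": opening from 0.0 (shut) to 1.0 (fully open); "grasp_force": force on a finger pad.
Only numpy, scipy, OpenCV 4.12 (cv2) and the standard library are available. Lean on these libraries where they do the work, as an engineer would, in place of code of your own. Each camera call takes 0.05 s, during which the arm holds its last target. There are 200 camera calls.

## Task

Take the push stick from its grey tray and use its tip to push the loose applicator block straight into the covered guide channel, on past the drag of the brake, until the block presses firmly on the sprung follower hidden inside. Do not ram it or bottom out the spring, and do not touch the block with the gripper. Then lay the stick flat back inside its tray, leaving the block bearing on the follower, and leave the bottles and the round pad where they stand.

Things in the scene. Friction and masses are not known exactly. Their poses are not given: they have to be found in the camera images.
- guide: Fixed guide: grey base plate 290 x 100 x 10 mm carrying a channel with an opaque blue cover. Origin on the bench, centred under the channel mouth; +x is the feed direction, z up. Plate from x = -100 to 190 mm, its top (the channel floor) 10 mm above the bench. Channel from x = 0 to 180 mm, 37 mm wide between aluminium walls; cover from 44 to 48 mm above the bench.
- mouth (a point): Centre of the channel mouth on the channel floor, 10 mm above the bench (guide x = 0); axes as the guide's. Before it two low aluminium funnel walls (top 26 mm above the bench) flare from 37 mm apart here to about 66 mm apart at guide x = -47 mm. From x = -100 to -47 mm the plate is open.
- brake_in (a point): Under the cover at guide x = 30 mm: end of the brake bar's lead-in ramp (from x = 0). From here to x = 140 mm the sprung bar presses on the block's top, above the stick: pushing the block takes a steady 5 to 11 N (differs per run), with short higher rises (to 16 N) where it climbs the ramp or binds at the mouth. The block then stays where it is left, even against the follower.
- magazine: Fixed grey housing at the guide's end (x = 190 to 280 mm, 100 mm high), origin and axes as the guide's. It holds the sprung follower plate in the covered channel. Its free face lies anywhere from guide x = 90 to 140 mm, unseen: feel for it. It pushes back 2 N at touch, 0.7 N more per mm, bottoms hard at 10 mm (9 N). Firm is 4 N or more on it (3 mm of travel); over 11 N is ramming.
- block: Loose applicator block, 50 x 34 x 22 mm, black plastic with a yellow top face, 60 g. Origin at the centre of its underside, x along its 50 mm length, z up. It starts lying on the open plate in front of the funnel, a little askew, its length roughly along the feed direction. The push on it by the stick must stay under 23 N.
- stick: Push stick, 80 g: pale wooden blade 200 x 14 x 12 mm (x = -100 to 100, z = 0 to 12 mm), widened to a flat pushing head 26 mm wide over its last 12 mm, with an upright red handle 40 long x 16 thick x 56 mm high on it (x = -70 to -30, z = 12 to 68 mm). Origin at the centre of the blade's underside, x towards the head, z up. The handle is too tall to enter the channel.
- handle (a point): Place to grip the stick from above: in the red handle, 50 mm behind the stick's origin and 45 mm above its underside, fingers closing across the 16 mm thickness (stick y). Gripped here, fingertips pass over the funnel walls.
- tip (a point): Middle of the flat pushing face of the stick (26 wide x 12 mm high), 100 mm ahead of the stick's origin and 6 mm above its underside; 150 mm ahead of the handle point. Carry the underside 3 to 5 mm above the channel floor; if the push tilts the nose down onto the floor, an upward force is felt and rubbing adds to the drag.
- tray: Fixed grey tray 250 x 80 x 12 mm for the stick, walls 4 mm thick; origin under its centre, x along its length. Its inner floor lies 4 mm above the bench, the rim 12 mm; the stick starts lying in it along its length.
- white_bottle: Bystander: white bottle with blue cap, 52 mm across, 150 mm tall; origin at the centre of its base.
- amber_bottle: Bystander: amber bottle with black cap, 44 mm across, 100 mm tall; origin at the centre of its base.
- pad: Bystander: round yellow polishing pad with blue top disc, 80 mm across, 27 mm high; origin at the centre of its underside.
Things that resemble listed ones, but are neither listed nor needed, are in the scene too. Of the things that look like the stick, the larger one is meant. Several things have the shape of the block; the one meant has the colours described above.

How it is judged:
On the way, in this order (a step that is already met when the one before it is completed fails the run):
1. the stick pushes the block into the channel mouth (contact force between stick and block above 0.5 N and x of block in the frame of guide between 0 and 0.06 m), for 0.1 s.
2. the stick presses the block firmly on the follower (4 N or more) (contact force between block and magazine above 4 N and contact force between stick and block above 4 N and x of block in the frame of guide above 0.06 m), for 0.25 s.
At the end, for the whole second after the job is handed in: Block at rest in the covered channel, in line within 0.15 rad, bearing on the follower with over 0.5 N; stick still and flat on the tray floor (under 9 mm up, 0.08 rad), within 23 mm along and 32 mm across of the tray centre, in line within 0.35 rad (contact force between block and magazine above 0.5 N and x of block in the frame of guide above 0.06 m and angle between the x axis of block and the x axis of guide, either way round below 0.15 rad and linear speed of each of block, stick below 0.01 m/s and x of stick in the frame of tray between -0.023 and 0.023 m and y of stick in the frame of tray between -0.032 and 0.032 m and height (world z) of stick below 0.009 m and angle between stick's own z axis and vertical below 0.08 rad and angle between the x axis of stick and the x axis of tray, either way round below 0.35 rad); the robot touches nothing.
It fails at once if the block is rammed: more than 23 N between stick and block (contact force between stick and block above 23 N).
It fails at once if the follower's spring is bottomed: more than 11 N on the follower (contact force between block and magazine above 11 N).
It fails at once if the gripper or arm touches the block (contact force between any of the fingers, the arm and block above 0.5 N).
It fails at once if a bottle or the pad is moved by more than 15 mm (distance of any of white_bottle, amber_bottle, pad from where it was at the start of the episode above 0.015 m).
It fails at once if a bottle is tipped (angle between any of white_bottle, amber_bottle's own z axis and vertical above 0.35 rad).
It also fails if it takes over 69 s, if anything falls off the work surface, if the arm or the gripper's body presses on something with over 40 N, if the wrist force passes 120 N, or if a joint passes its speed limit or range.

## Working session

There is one attempt and no reset: what is moved stays moved. The work goes in short steps, Python scripts to look and compute and a tool call to move; the robot and the scene stay as the last step left them, time stands still between calls to the robot, and variables do not carry over. Pictures are saved under pics/ and viewed, at most 10 in all, crops included, and the job is handed in when it is done.

Besides the shell and the picture viewer there is one more tool, called after "Emit:" as name(argument=value, ...), one argument or row to a line, values as JSON. play_rows: Moves the arm, as the interface text tells. Its arguments: {"type":"object","properties":{"xyz":{"type":"array","items":{"type":"array","items":{"type":"number"}}},"rot":{"type":"array","items":{"type":"array","items":{"type":"number"}}},"grip":{"type":"array","items":{"type":"number"}}},"required":["xyz","rot","grip"]}

```bash
mkdir -p pics; cat > h.py <<'E'
import numpy as np, cv2
from bench import readout, vision, ctrl
from scipy.spatial.transform import Rotation as R
def q2R(q): return R.from_quat([q[1],q[2],q[3],q[0]]).as_matrix()
def cam(n):
    o=readout.get_obs(); c=vision.camera(n)
    if n=='wrist':
        T=np.eye(4);T[:3,:3]=q2R(o['eef_rot']);T[:3,3]=o['eef_pos']; c['T']=T@c['hand_eye']
    else: c['T']=c['extrinsics']
    return c
def ray(c,uv,z):
    d=c['T'][:3,:3]@np.linalg.inv(c['camera_matrix'])@np.array([uv[0],uv[1],1.]);o=c['T'][:3,3]
    return o+d*(z-o[2])/d[2]
def cloud(c):
    h,w=c['depth'].shape;v,u=np.mgrid[:h,:w];D=c['depth']
    p=np.stack([u*D,v*D,D],-1)@np.linalg.inv(c['camera_matrix']).T
    P=p@c['T'][:3,:3].T+c['T'][:3,3];P[D==0]=np.nan;return P
def save(c,n): cv2.imwrite('pics/'+n,c['color'][:,:,::-1])
E
python3 - <<'E'
from h import *
o=readout.get_obs();print(o)
for n in ['top','scene','wrist']:
    c=cam(n);save(c,n+'0.png');np.savez(n+'0.npz',**c);print(n,c['T'].round(3),c['camera_matrix'])
a=[cv2.imread(f'pics/{n}0.png') for n in('top','scene')]
E
```

```text
{'time_s': 0.0, 'q': array([ 1.08570971e+00,  1.81532254e-01,  1.60798731e+00,  9.90610723e-06,
        1.35379915e+00, -2.06291662e-01]), 'dq': array([-0.00026242,  0.00163863, -0.00034361,  0.00141873,  0.00138541,
       -0.00077155]), 'joint_efforts': array([-4.70009013e-05, -4.44861746e+01, -3.51340127e+01, -7.11013422e-05,
        8.92636890e-03,  4.09995792e-06]), 'eef_pos': array([0.15797193, 0.55234532, 0.24939907]), 'eef_rot': array([-2.96982784e-04,  1.38947473e-01,  9.90299376e-01, -8.10334651e-04]), 'wrist_force': array([-0.1015054 , -0.80905773, -0.15625154]), 'torque': array([-0.02747637,  0.03451526,  0.03852465]), 'grasp_force': 0.0, 'opening': 0.9983792204841158}
top [[ 0.029 -0.997  0.069  0.504]
 [-0.999 -0.029 -0.012 -0.166]
 [ 0.014 -0.069 -0.998  1.188]
 [ 0.     0.     0.     1.   ]] [[463.32252753   0.         275.45875201]
 [  0.         463.32252753 210.8550533 ]
 [  0.           0.           1.        ]]
scene [[ 0.101  0.696 -0.711  1.395]
 [ 0.995 -0.084  0.059 -0.244]
 [-0.018 -0.713 -0.701  0.876]
 [ 0.     0.     0.     1.   ]] [[414.58693365   0.         277.72715816]
 [  0.         414.58693365 214.11604493]
 [  0.           0.           1.        ]]
wrist [[ 0.275  0.915  0.295  0.083]
 [ 0.961 -0.261 -0.086  0.573]
 [-0.002  0.308 -0.951  0.373]
 [ 0.     0.     0.     1.   ]] [[367.71246158   0.         280.9074673 ]
 [  0.         367.71246158 206.64889004]
 [  0.           0.           1.        ]]
```

View pics/top0.png

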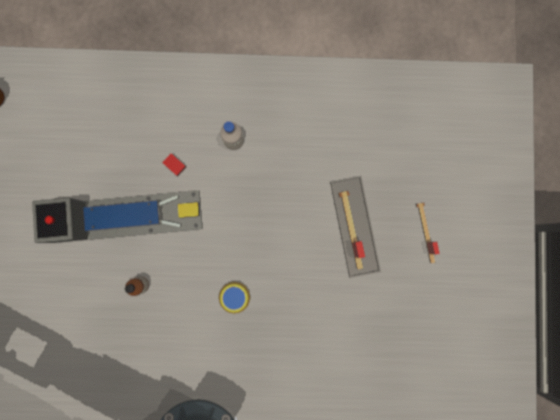

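View pics/scene0.png

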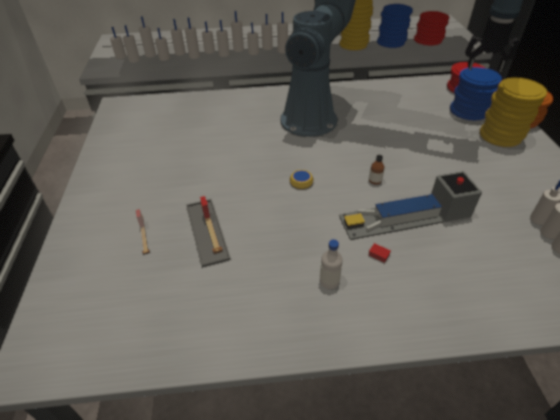

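The top view shows the guide with its mouth near (160,210), feeding left (+y), and the yellow-topped block at (188,210). The tray is at (355,227), with the stick's head at (344,193) and its handle at (359,250). The scene view agrees: block at (354,220), red handle at (205,208). The smaller stick and the red block are decoys.

```bash
cat >> h.py <<'E'
def mask(c,name):
    hsv=cv2.cvtColor(c['color'],cv2.COLOR_RGB2HSV);H,S,V=[hsv[...,i].astype(int) for i in range(3)]
    return {'red':((H<8)|(H>172))&(S>150)&(V>70),'yellow':(H>20)&(H<34)&(S>130)&(V>80),'wood':(H>8)&(H<22)&(S>80)&(V>100),
     'blue':(H>100)&(H<125)&(S>120)&(V>30)}[name].astype(np.uint8)
def blobs(c,name,amin=15):
    cs,_=cv2.findContours(mask(c,name),cv2.RETR_EXTERNAL,cv2.CHAIN_APPROX_NONE)
    return sorted([k for k in cs if cv2.contourArea(k)>amin],key=lambda k:-cv2.contourArea(k))
def tri(c1,p1,c2,p2):
    A=[];b=[]
    for c,p in((c1,p1),(c2,p2)):
        o=c['T'][:3,3];d=ray(c,p,0)-o;d/=np.linalg.norm(d);M=np.eye(3)-np.outer(d,d);A.append(M);b.append(M@o)
    return np.linalg.solve(sum(A),sum(b))
E
python3 - <<'E'
from h import *
C={n:dict(np.load(n+'0.npz')) for n in('top','scene')}
Z={'red':.072,'yellow':.032,'wood':.016,'blue':.048}
for n,c in C.items():
    P=cloud(c)
    for m in Z:
        for k in blobs(c,m):
            r=cv2.minAreaRect(k); 
            if r[0][1]<100: continue
            m_=np.zeros(c['depth'].shape,np.uint8);cv2.drawContours(m_,[k],-1,1,-1)
            print(n,m,np.round(r[0]),np.round(r[1]),'ray',ray(c,r[0],Z[m]).round(3),'depth med',np.nanmedian(P[m_>0],0).round(3))
            if m in('blue','wood','yellow'): print('   ',[ray(c,p,Z[m])[:2].round(3).tolist() for p in cv2.boxPoints(r)])
E
```

```text
top red [174. 164.] [19. 12.] ray [0.688 0.071 0.072] depth med [0.697 0.082 0.021]
top red [359. 249.] [15.  6.] ray [ 0.496 -0.384  0.072] depth med [ 0.496 -0.384  0.071]
top red [ 49. 219.] [8. 8.] ray [0.546 0.363 0.072] depth med [0.544 0.344 0.113]
top red [435. 247.] [10.  4.] ray [ 0.505 -0.567  0.072] depth med [ 0.505 -0.573  0.053]
top yellow [234. 298.] [29. 28.] ray [ 0.368 -0.084  0.032] depth med [ 0.367 -0.083  0.026]
    [[0.402, -0.048], [0.404, -0.117], [0.333, -0.119], [0.331, -0.05]]
top yellow [188. 209.] [13. 20.] ray [0.582 0.039 0.032] depth med [0.582 0.039 0.031]
    [[0.595, 0.066], [0.601, 0.016], [0.569, 0.012], [0.563, 0.061]]
top wood [348. 217.] [52.  9.] ray [ 0.576 -0.363  0.016] depth med [ 0.588 -0.362  0.015]
    [[0.638, -0.339], [0.643, -0.363], [0.515, -0.387], [0.51, -0.364]]
top wood [423. 222.] [39.  6.] ray [ 0.568 -0.556  0.016] depth med [ 0.572 -0.56   0.009]
    [[0.615, -0.539], [0.618, -0.555], [0.521, -0.574], [0.517, -0.558]]
top wood [358. 262.] [11.  6.] ray [ 0.461 -0.392  0.016] depth med [ 0.463 -0.392  0.015]
    [[0.475, -0
[... 1549 characters left out ...]
6], [0.513, -0.372], [0.639, -0.337], [0.648, -0.36]]
scene wood [145. 240.] [23.  5.] ray [ 0.584 -0.551  0.016] depth med [ 0.589 -0.553  0.009]
    [[0.538, -0.565], [0.538, -0.551], [0.627, -0.537], [0.627, -0.551]]
scene blue [408. 205.] [12. 60.] ray [0.565 0.205 0.048] depth med [0.565 0.204 0.048]
    [[0.552, 0.117], [0.528, 0.304], [0.578, 0.291], [0.601, 0.11]]
scene blue [302. 176.] [ 7. 13.] ray [ 0.393 -0.082  0.048] depth med [ 0.367 -0.079  0.026]
    [[0.373, -0.1], [0.378, -0.059], [0.412, -0.064], [0.407, -0.105]]
scene blue [334. 244.] [7. 7.] ray [ 0.684 -0.038  0.048] depth med [ 0.772 -0.064  0.15 ]
    [[0.695, -0.05], [0.67, -0.045], [0.673, -0.027], [0.697, -0.031]]
```

Emit:
play_rows(
  xyz=[
    [-40,-35,0],
    [-80,-70,0],
    [-121,-106,0],
    [-162,-142,0],
    [-202,-177,0],
    [-243,-212,0],
    [-283,-248,0],
    [-324,-283,0],
    [-365,-319,0],
    [-405,-354,0],
  ],
  rot=[
    [0,0,0.18],
    [0,0,0.36],
    [0,0,0.54],
    [0,0,0.72],
    [0,0,0.9],
    [0,0,1.08],
    [0,0,1.26],
    [0,0,1.44],
    [0,0,1.62],
    [0,0,1.8],
  ],
  grip=[1,1,1,1,1,1,1,1,1,1],
)

```text
time_s: 1.4
eef_pos: [0.4508, 0.0993, 0.2503]
eef_rot: [-0.0, 0.864, 0.504, 0.0]
wrist_force: [-0.5, 0.4, 0.2]
opening: 1.0
grasp_force: 0.0
```

```bash
cat >> h.py <<'E'
def shift(p,yawx):
    """shift (mm) and rz from now to TCP p, tool down, tool x at world angle yawx; also residual tilt"""
    o=readout.get_obs();M=q2R(o['eef_rot']);x=np.array([np.cos(yawx),np.sin(yawx),0]);z=np.array([0,0,-1.])
    G=np.stack([x,np.cross(z,x),z],1)
    print('t',o['time_s'],'at',np.round(o['eef_pos'],4),'F',o['wrist_force'].round(2),'op',round(o['opening'],3),'yawx',round(np.arctan2(M[1,0],M[0,0]),4))
    print('xyz',(M.T@(np.array(p)-o['eef_pos'])*1000).round(1),'rot',R.from_matrix(M.T@G).as_rotvec().round(4))
E
python3 -c "
from h import *
shift([.497,-.384,.22],.225)"
```

```text
t 1.4 at [0.4508 0.0993 0.2503] F [-0.51  0.4   0.15] op 1.0 yawx 1.0565
xyz [-398.1  278.    30.2] rot [ 0.000e+00 -3.000e-04  8.315e-01]
```

Emit:
play_rows(
  xyz=[
    [-45,31,3],
    [-90,62,6],
    [-135,94,10],
    [-180,125,13],
    [-225,157,17],
    [-270,188,20],
    [-315,220,24],
    [-360,251,27],
    [-398,278,30],
    [-398,278,30],
  ],
  rot=[
    [0,0,0.1],
    [0,0,0.2],
    [0,0,0.3],
    [0,0,0.4],
    [0,0,0.5],
    [0,0,0.6],
    [0,0,0.7],
    [0,0,0.8],
    [0,0,0.831],
    [0,0,0.831],
  ],
  grip=[1,1,1,1,1,1,1,1,1,1],
)

```text
time_s: 2.65
eef_pos: [0.4986, -0.3849, 0.2191]
eef_rot: [-0.0, 0.994, 0.114, -0.0]
wrist_force: [-0.1, 0.9, 0.1]
opening: 0.998
grasp_force: 0.0
```

```bash
python3 - <<'E'
from h import *
c=cam('wrist');save(c,'w1.png');np.savez('w1.npz',**c)
t=dict(np.load('top0.npz'));P=cloud(c)
for m,z in(('red',.072),('wood',.016)):
    for k in blobs(c,m,60):
        r=cv2.minAreaRect(k);m_=np.zeros(c['depth'].shape,np.uint8);cv2.drawContours(m_,[k],-1,1,-1)
        print(m,np.round(r[0]),np.round(r[1]),ray(c,r[0],z).round(4),np.nanmedian(P[m_>0],0).round(4),[ray(c,p,z)[:2].round(4).tolist() for p in cv2.boxPoints(r)])
# red top face by depth
M=(mask(c,'red')>0)&(P[...,2]>.066);v,u=np.nonzero(M);q=np.nanmean(P[M],0)
print('top face',M.sum(),q.round(4)); r=cv2.minAreaRect((P[M][:,:2]*1000).astype(np.float32));print(r)
M=(mask(c,'wood')>0);q=P[M];q=q[abs(q[:,2]-.016)<.006];print(np.median(q,0)); print(cv2.minAreaRect((q[:,:2]*1000).astype(np.float32)))
# tray: height band 8..16mm rim, not wood
B=(P[...,2]>.009)&(P[...,2]<.015)&(mask(c,'wood')==0)&(np.hypot(P[...,0]-.54,P[...,1]+.375)<.2)
B=cv2.morphologyEx(B.astype(np.uint8),cv2.MORPH_OPEN,np.ones((2,2)))>0
print('rim',B.sum(),cv2.minAreaRect((P[B][:,:2]*1000).astype(np.float32)))
shift([.497,-.384,.12],.225)
E
```

```text
red [279. 198.] [49. 20.] [ 0.4966 -0.3851  0.072 ] [ 0.4975 -0.3853  0.072 ] [[0.5137, -0.3735], [0.5171, -0.3882], [0.4789, -0.3973], [0.4753, -0.382]]
red [499. 230.] [15. 36.] [ 0.5103 -0.5603  0.072 ] [ 0.5057 -0.5737  0.0531] [[0.4954, -0.5574], [0.5244, -0.551], [0.5247, -0.5631], [0.4957, -0.5699]]
wood [279.  68.] [137.  30.] [ 0.5904 -0.3633  0.016 ] [ 0.5983 -0.3618  0.0162] [[0.6372, -0.3403], [0.6425, -0.3634], [0.5383, -0.3888], [0.5323, -0.3631]]
wood [484. 143.] [ 21. 118.] [ 0.5716 -0.5541  0.016 ] [ 0.5765 -0.5589  0.0097] [[0.5194, -0.5522], [0.619, -0.5371], [0.6193, -0.5558], [0.5193, -0.5728]]
wood [469. 241.] [12. 21.] [ 0.4798 -0.5771  0.016 ] [ 0.4771 -0.5802  0.0096] [[0.4687, -0.5737], [0.4902, -0.5689], [0.4907, -0.5804], [0.4692, -0.5854]]
wood [280. 228.] [ 8. 15.] [ 0.4518 -0.3957  0.016 ] [ 0.4519 -0.3959  0.016 ] [[0.4542, -0.3878], [0.4574, -0.4017], [0.4495, -0.4036], [0.4462, -0.3896]]
wood [277. 150.] [11. 20.] [ 0.5237 -0.3769  0.016 ] [ 0.524  -0.3765  0.0161] [[0.5194, -0.3674], [0.5339, -0.3784], [0.5279, -0.3865], [0.5132, -0.3754]]
top face 949 [ 0.4972 -0.3851  0.072 ]
((495.9332580566406, -385.38995361328125), (39.76836395263672, 15.302204132080078), 13.354912757873535)
[ 0.58833097 -0.36610706  0.01597068]
((554.1992797851562, -463.53271484375), (198.15750122070312, 225.71519470214844), 6.568434238433838)
rim 2880 ((564.2811889648438, -427.02520751953125), (215.7449188232422, 222.74761962890625), 26.176820755004883)
t 2.7 at [ 0.4988 -0.3829  0.2192] F [0.16 0.36 0.52] op 0.994 yawx 0.2297
xyz [-1.9  0.8 99.2] rot [-0.0017  0.0008  0.0047]
```

View pics/w1.png

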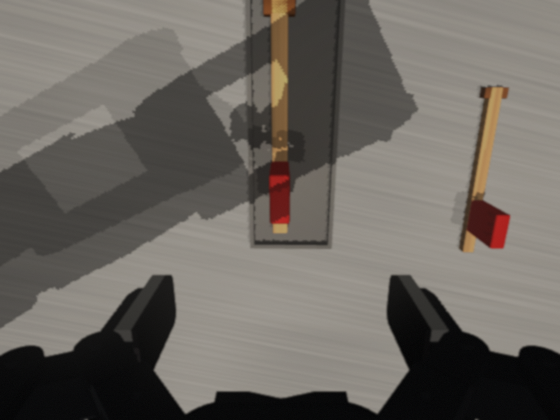

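The wrist view shows the stick in the tray: handle top at (279,198), head at (280,5), tray end corners at (252,246) and (330,246). Handle top measures z=0.072, blade 0.016, as expected. I'll go down and grip.

Emit:
play_rows(
  xyz=[
    [-1,1,40],
    [-2,1,80],
    [-2,1,120],
    [-2,1,150],
    [-2,1,170],
    [-2,1,170],
    [-2,1,170],
    [-2,1,170],
    [-2,1,170],
    [-2,1,170],
  ],
  rot=[
    [0,0,0],
    [0,0,0],
    [0,0,0],
    [0,0,0],
    [0,0,0],
    [0,0,0],
    [0,0,0],
    [0,0,0],
    [0,0,0],
    [0,0,0],
  ],
  grip=[1,1,1,1,1,1,0,0,0,0],
)

```text
time_s: 3.95
eef_pos: [0.4981, -0.3838, 0.0511]
eef_rot: [0.001, 0.993, 0.116, 0.0]
wrist_force: [0.9, 0.0, 0.1]
opening: 0.182
grasp_force: 58.6
```

```bash
python3 - <<'E'
from h import *
c=dict(np.load('w1.npz'))
a=ray(c,(251.5,246.5),.012);b=ray(c,(330.5,246.5),.012);print('tray end',a,b,np.linalg.norm(a-b))
e1=ray(c,(343,2),.012);d=e1-b;y=np.arctan2(d[1],d[0]);print('yaw edge',y, 'yaw perp', np.arctan2(*( (b-a)[[0,1]]*[-1,1])[[0,1]]))
m=(a+b)/2;x=np.array([np.cos(y),np.sin(y),0]);print('tray ctr',m+.125*x)
# top view check by gray level of tray
t=dict(np.load('top0.npz'));P=cloud(t);g=cv2.cvtColor(t['color'],cv2.COLOR_RGB2GRAY)
M=((g<105)&(np.abs(P[...,0]-.55)<.16)&(np.abs(P[...,1]+.372)<.09)).astype(np.uint8)
k=max(cv2.findContours(M,0,2)[0],key=cv2.contourArea);r=cv2.minAreaRect(k);print(r,ray(t,r[0],.010),[ray(t,p,.01)[:2].round(3).tolist() for p in cv2.boxPoints(r)])
shift([.497,-.385,.2],.23)
E
```

```text
tray end [ 0.42520205 -0.37364041  0.012     ] [ 0.4426851  -0.44905158  0.012     ] 0.07741124867095299
yaw edge 0.22236849127892835 yaw perp -2.9137808397205696
tray ctr [ 0.55586581 -0.38377844  0.012     ]
((356.4422607421875, 247.21153259277344), (19.807729721069336, 10.982503890991211), 78.69007110595703) [ 0.49975297 -0.38828821  0.01      ] [[0.521, -0.369], [0.527, -0.397], [0.478, -0.407], [0.472, -0.38]]
t 3.95 at [ 0.4981 -0.3838  0.0511] F [0.87 0.03 0.05] op 0.182 yawx 0.2317
xyz [  -1.2    1.1 -148.9] rot [ 0.0011 -0.0006  0.0017]
```

Emit:
play_rows(
  xyz=[
    [0,0,-15],
    [0,0,-50],
    [0,0,-100],
    [5,-45,-130],
    [9,-95,-150],
    [14,-145,-170],
    [18,-195,-190],
    [22,-245,-210],
    [26,-295,-230],
    [30,-336,-230],
  ],
  rot=[
    [0,0,0],
    [0,0,0],
    [0,0,0],
    [0,0,0],
    [0,0,0],
    [0,0,0],
    [0,0,0],
    [0,0,0],
    [0,0,0],
    [0,0,0],
  ],
  grip=[0,0,0,0,0,0,0,0,0,0],
)

```text
time_s: 5.2
eef_pos: [0.45, -0.048, 0.2831]
eef_rot: [0.001, 0.993, 0.116, 0.002]
wrist_force: [0.5, 0.4, -0.3]
opening: 0.178
grasp_force: 58.8
```

Emit:
play_rows(
  xyz=[
    [0,0,0],
    [0,0,0],
    [0,0,0],
    [0,0,0],
    [0,0,0],
    [0,0,0],
    [0,0,0],
    [0,0,0],
    [0,0,0],
    [0,0,0],
  ],
  rot=[
    [0,0,0],
    [0,0,0],
    [0,0,0],
    [0,0,0],
    [0,0,0],
    [0,0,0],
    [0,0,0],
    [0,0,0],
    [0,0,0],
    [0,0,0],
  ],
  grip=[0,0,0,0,0,0,0,0,0,0],
)

```text
time_s: 6.45
eef_pos: [0.4498, -0.0494, 0.2803]
eef_rot: [0.0, 0.993, 0.116, 0.0]
wrist_force: [-0.9, 0.3, -0.9]
opening: 0.18
grasp_force: 58.9
```

```bash
python3 - <<'E'
from h import *
c=cam('wrist');save(c,'w2.png');np.savez('w2.npz',**c);P=cloud(c)
for m,z in(('yellow',.032),('blue',.048),('wood',.23)):
    for k in blobs(c,m,100)[:2]:
        r=cv2.minAreaRect(k);m_=np.zeros(c['depth'].shape,np.uint8);cv2.drawContours(m_,[k],-1,1,-1)
        print(m,np.round(r[0]),np.round(r[1]),ray(c,r[0],z).round(4),np.nanmedian(P[m_>0],0).round(4),[ray(c,p,z)[:2].round(4).tolist() for p in cv2.boxPoints(r)])
shift([.497,-.385,.2],.23)
E
```

```text
yellow [217.  15.] [30. 56.] [0.5752 0.0385 0.032 ] [0.5764 0.0374 0.0322] [[0.5814, 0.0652], [0.593, 0.0161], [0.5689, 0.0112], [0.557, 0.0613]]
yellow [313. 232.] [52. 19.] [ 0.3895 -0.1005  0.032 ] [ 0.3924 -0.1027  0.025 ] [[0.4081, -0.0754], [0.4199, -0.0916], [0.3702, -0.1266], [0.3576, -0.1099]]
blue [66. 14.] [ 28. 131.] [0.5436 0.1639 0.048 ] [0.547  0.1541 0.0481] [[0.5416, 0.2194], [0.5676, 0.1096], [0.5456, 0.1072], [0.5191, 0.2193]]
blue [306. 242.] [35. 15.] [ 0.3839 -0.094   0.048 ] [ 0.3753 -0.0972  0.0277] [[0.399, -0.079], [0.4052, -0.0936], [0.3683, -0.1095], [0.3618, -0.0944]]
wood [282. 114.] [228.  35.] [ 0.5159 -0.0358  0.23  ] [ 0.5233 -0.0338  0.2455] [[0.5595, -0.0174], [0.5631, -0.0319], [0.4635, -0.058], [0.4592, -0.0407]]
wood [317. 233.] [45. 14.] [ 0.4628 -0.0665  0.23  ] [ 0.395  -0.1061  0.0172] [[0.4704, -0.0566], [0.4747, -0.0623], [0.4551, -0.0768], [0.4505, -0.071]]
t 6.5 at [ 0.4497 -0.0494  0.2803] F [-0.56  0.14 -0.16] op 0.175 yawx 0.2319
xyz [-31.1 337.4  80.3] rot [0.     0.     0.0019]
```

View pics/w2.png

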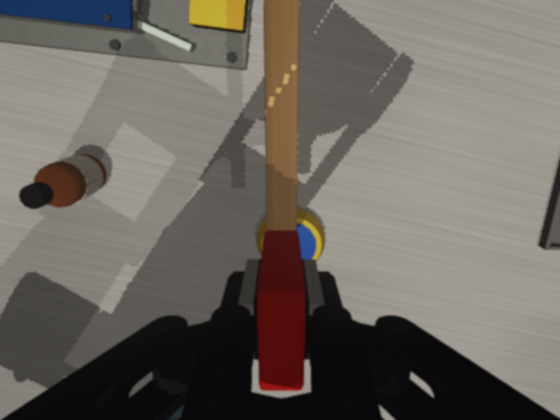

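The guide sits at the top edge of the picture (block at 218,12, cover at 65,12), so I'll move 70 mm forward for one full view.

Emit:
play_rows(
  xyz=[
    [20,0,0],
    [45,0,0],
    [70,0,0],
    [80,0,0],
    [80,0,0],
    [80,0,0],
    [80,0,0],
    [80,0,0],
    [80,0,0],
    [80,0,0],
  ],
  rot=[
    [0,0,0],
    [0,0,0],
    [0,0,0],
    [0,0,0],
    [0,0,0],
    [0,0,0],
    [0,0,0],
    [0,0,0],
    [0,0,0],
    [0,0,0],
  ],
  grip=[0,0,0,0,0,0,0,0,0,0],
)

```text
time_s: 7.75
eef_pos: [0.5276, -0.0311, 0.2803]
eef_rot: [0.0, 0.993, 0.116, 0.0]
wrist_force: [-0.0, -0.6, -1.0]
opening: 0.184
grasp_force: 58.9
```

```bash
python3 - <<'E'
from h import *
c=cam('wrist');save(c,'w3.png');np.savez('w3.npz',**c);P=cloud(c)
for m,z in(('yellow',.032),('blue',.048),('wood',.247)):
    for k in blobs(c,m,200)[:2]:
        r=cv2.minAreaRect(k);m_=np.zeros(c['depth'].shape,np.uint8);cv2.drawContours(m_,[k],-1,1,-1)
        print(m,np.round(r[0]),np.round(r[1]),ray(c,r[0],z).round(4),np.nanmedian(P[m_>0],0).round(4),[ray(c,p,z)[:2].round(4).tolist() for p in cv2.boxPoints(r)])
# cover long edges: fit lines through blue mask at z=.048 in world
M=mask(c,'blue').astype(bool)&(abs(P[...,2]-.048)<.004)&(P[...,0]>.5)
q=P[M][:,:2]; yb=np.round(q[:,1]/.005).astype(int);E=[]
for b in np.unique(yb):
    s=q[yb==b]
    if len(s)>60: E.append((b*.005,s[:,0].min(),s[:,0].max()))
E=np.array(E);E=E[E[:,0]>.13];print('cover edges x=a*y+b',np.polyfit(E[:,0],E[:,1],1),np.polyfit(E[:,0],E[:,2],1),E[[0,-1]].round(4))
shift([.497,-.385,.2],.23)
E
```

```text
yellow [221.  98.] [54. 37.] [0.5829 0.0402 0.032 ] [0.5831 0.0399 0.0321] [[0.5626, 0.0652], [0.5969, 0.0664], [0.6028, 0.0157], [0.5685, 0.013]]
blue [70. 81.] [149.  64.] [0.5665 0.1748 0.048 ] [0.5665 0.1748 0.0481] [[0.5288, 0.2439], [0.5863, 0.2376], [0.6029, 0.1082], [0.5455, 0.1079]]
wood [282. 114.] [229.  35.] [ 0.5945 -0.0169  0.247 ] [ 0.5994 -0.0159  0.2455] [[0.6342, -0.0007], [0.6372, -0.0136], [0.5467, -0.0364], [0.543, -0.0208]]
cover edges x=a*y+b [-0.12566179  0.55936672] [-0.12394393  0.61578926] [[0.135  0.5426 0.5989]
 [0.235  0.5299 0.5866]]
t 7.8 at [ 0.5276 -0.0311  0.2803] F [ 0.46 -0.03 -0.25] op 0.178 yawx 0.2318
xyz [-111.   337.4   80.3] rot [0.     0.     0.0018]
```

View pics/w3.png

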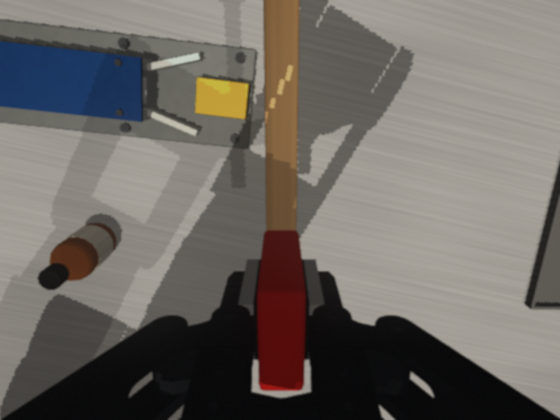

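The picture shows the block's yellow top at (221,98), centred before the funnel (walls from (150,65)/(150,115) to (200,58)/(198,132)). The cover's mouth edge is at (143,90). From these, the mouth is at about (0.574, 0.110), the feed yaw is 1.695, and the block is at guide x = -0.07, laterally centred.

Emit:
play_rows(
  xyz=[
    [5,15,0],
    [11,30,0],
    [16,46,0],
    [22,61,0],
    [27,76,0],
    [33,91,0],
    [38,106,0],
    [44,122,10],
    [49,137,30],
    [49,137,60],
  ],
  rot=[
    [0,0,-0.16],
    [0,0,-0.32],
    [0,0,-0.48],
    [0,0,-0.65],
    [0,0,-0.81],
    [0,0,-0.97],
    [0,0,-1.14],
    [0,0,-1.3],
    [0,0,-1.463],
    [0,0,-1.463],
  ],
  grip=[0,0,0,0,0,0,0,0,0,0],
)

```text
time_s: 9.05
eef_pos: [0.6079, -0.1546, 0.2205]
eef_rot: [0.001, 0.662, 0.75, 0.0]
wrist_force: [-0.1, 0.3, -1.0]
opening: 0.182
grasp_force: 58.9
```

```bash
python3 -c "
from h import *
shift([.6067,-.153,.061],1.695)"
```

```text
t 9.05 at [ 0.6079 -0.1546  0.2205] F [-0.11  0.29 -0.98] op 0.182 yawx 1.6957
xyz [  2.   -1.3 159.5] rot [0.0021 0.0016 0.0007]
```

Emit:
play_rows(
  xyz=[
    [0,-1,40],
    [0,-1,80],
    [0,-1,120],
    [0,-1,145],
    [0,-1,160],
    [0,-1,160],
    [0,-1,160],
    [0,-1,160],
    [0,-1,160],
    [0,-1,160],
  ],
  rot=[
    [0,0,0],
    [0,0,0],
    [0,0,0],
    [0,0,0],
    [0,0,0],
    [0,0,0],
    [0,0,0],
    [0,0,0],
    [0,0,0],
    [0,0,0],
  ],
  grip=[0,0,0,0,0,0,0,0,0,0],
)

```text
time_s: 10.3
eef_pos: [0.606, -0.1534, 0.0608]
eef_rot: [0.0, 0.662, 0.75, 0.0]
wrist_force: [-0.2, -0.4, -1.2]
opening: 0.178
grasp_force: 58.9
```

```bash
cat >> h.py <<'E'
YAW=1.695;F=np.array([np.cos(YAW),np.sin(YAW)]);L=np.array([-F[1],F[0]]);MOUTH=np.array([.5739,.110])
def g(p): d=np.asarray(p)[:2]-MOUTH; return (np.array([d@F,d@L])*1000).round(1)
def st():
    o=readout.get_obs();f=o['wrist_force']
    print('t',round(o['time_s'],2),'TCP guide',g(o['eef_pos']),'z',round(o['eef_pos'][2]*1000,1),'tip x',round(g(o['eef_pos'])[0]+150,1),'Ffeed,lat,z',np.round([f[:2]@F,f[:2]@L,f[2]],2),'torque',o['torque'].round(2),'grip',o['grasp_force'])
E
python3 - <<'E'
from h import *
st();c=cam('top');P=cloud(c)
for m in('wood','yellow','blue'):
    for k in blobs(c,m,30):
        r=cv2.minAreaRect(k);p=ray(c,r[0],{'wood':.026,'yellow':.032,'blue':.048}[m])
        if .5<p[0]<.65 and -.3<p[1]<.35: print(m,np.round(r[0]),np.round(r[1]),[g(ray(c,q,{'wood':.026,'yellow':.032,'blue':.048}[m])).tolist() for q in cv2.boxPoints(r)])
M=(mask(c,'wood')>0)&(abs(P[...,1])<.3)&(P[...,1]>-.25)&(abs(P[...,0]-.6)<.06);q=P[M];q=np.c_[(q[:,:2]-MOUTH)@F,(q[:,:2]-MOUTH)@L,q[:,2]]
a=q[q[:,0]<-.16];b=q[q[:,0]>-.14];print('rear/front blade lat,z',len(a),np.median(a,0),len(b),np.median(b,0))
cv2.imwrite('pics/t2.png',cv2.resize(c['color'][150:260,20:300,::-1],None,fx=2.8,fy=2.8))
E
```

```text
t 10.3 TCP guide [-265.4    0.8] z 60.8 tip x -115.4 Ffeed,lat,z [-0.33  0.2  -1.24] torque [-0.04  0.    0.04] grip 58.89408767223358
wood [238. 205.] [ 5. 21.] [[-170.9, -5.8], [-223.8, -5.6], [-223.8, 7.7], [-170.9, 7.5]]
yellow [188. 210.] [13. 20.] [[-48.4, -17.4], [-98.0, -12.7], [-95.2, 19.7], [-45.7, 15.0]]
blue [120. 215.] [21. 73.] [[181.1, -25.2], [3.2, -25.7], [2.2, 27.1], [179.6, 27.4]]
rear/front blade lat,z 100 [-0.19614025  0.00201692  0.02518054] 4 [-0.09405516  0.01702015  0.02392803]
```

View pics/t2.png

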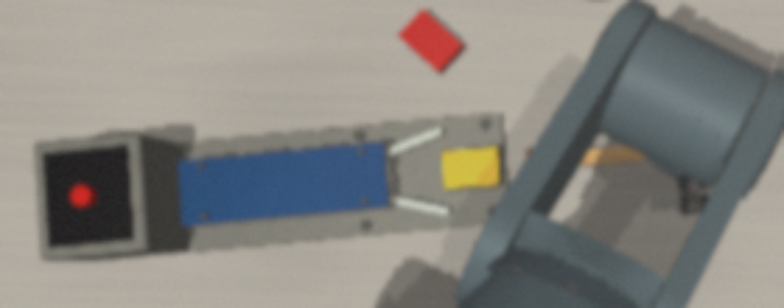

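The top view shows the stick tip just behind the block (tip ~(530,155), block (470,168)), all in line with the channel. I'll push in gently.

Emit:
play_rows(
  xyz=[
    [5,0,0],
    [10,0,0],
    [14,0,0],
    [18,0,0],
    [22,0,0],
    [27,0,0],
    [32,0,0],
    [38,0,0],
    [44,0,0],
    [50,0,0],
  ],
  rot=[
    [0,0,0],
    [0,0,0],
    [0,0,0],
    [0,0,0],
    [0,0,0],
    [0,0,0],
    [0,0,0],
    [0,0,0],
    [0,0,0],
    [0,0,0],
  ],
  grip=[0,0,0,0,0,0,0,0,0,0],
)

```text
time_s: 11.6
eef_pos: [0.5996, -0.1033, 0.0603]
eef_rot: [0.0, 0.662, 0.75, 0.0]
wrist_force: [0.2, -1.1, -1.1]
opening: 0.182
grasp_force: 58.9
```

```bash
python3 - <<'E'
from h import *
st();c=cam('top')
for k in blobs(c,'yellow',30):
    r=cv2.minAreaRect(k);p=ray(c,r[0],.032)
    if .5<p[0]<.65: print(np.round(r[1]),[g(ray(c,q,.032)).tolist() for q in cv2.boxPoints(r)])
E
```

```text
t 11.6 TCP guide [-214.8    1. ] z 60.3 tip x -64.8 Ffeed,lat,z [-1.11 -0.07 -1.09] torque [-0.08 -0.02 -0.03] grip 58.91250193119049
[14. 13.] [[-23.4, -17.3], [-55.6, -14.2], [-52.7, 20.7], [-20.6, 17.6]]
```

Emit:
play_rows(
  xyz=[
    [3,0,0],
    [6,0,0],
    [9,0,0],
    [12,0,0],
    [15,0,0],
    [18,0,0],
    [21,0,0],
    [24,0,0],
    [27,0,0],
    [30,0,0],
  ],
  rot=[
    [0,0,0],
    [0,0,0],
    [0,0,0],
    [0,0,0],
    [0,0,0],
    [0,0,0],
    [0,0,0],
    [0,0,0],
    [0,0,0],
    [0,0,0],
  ],
  grip=[0,0,0,0,0,0,0,0,0,0],
)

```text
time_s: 12.9
eef_pos: [0.5959, -0.0737, 0.0603]
eef_rot: [-0.0, 0.662, 0.75, -0.0]
wrist_force: [0.8, -1.2, -0.5]
opening: 0.179
grasp_force: 58.9
```

```bash
python3 - <<'E'
from h import *
st();c=cam('wrist');save(c,'w4.png')
E
```

```text
t 12.9 TCP guide [-185.    1.] z 60.3 tip x -35.0 Ffeed,lat,z [-1.24 -0.61 -0.48] torque [-0.13 -0.03  0.01] grip 58.91228199005127
```

View pics/w4.png

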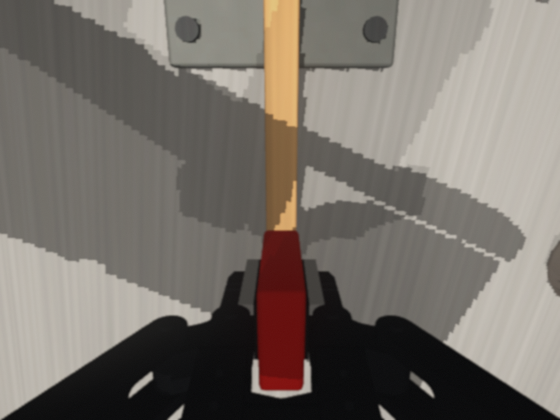

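The wrist view shows the stick (x≈282 px) centred over the plate (edges 166 to 397 at row 65) and parallel to it. I'll keep pushing.

Emit:
play_rows(
  xyz=[
    [2,0,0],
    [4,0,0],
    [6,0,0],
    [8,0,0],
    [10,0,0],
    [12,0,0],
    [14,0,0],
    [16,0,0],
    [18,0,0],
    [20,0,0],
  ],
  rot=[
    [0,0,0],
    [0,0,0],
    [0,0,0],
    [0,0,0],
    [0,0,0],
    [0,0,0],
    [0,0,0],
    [0,0,0],
    [0,0,0],
    [0,0,0],
  ],
  grip=[0,0,0,0,0,0,0,0,0,0],
)

```text
time_s: 14.2
eef_pos: [0.5942, -0.0555, 0.0609]
eef_rot: [0.001, 0.662, 0.749, -0.0]
wrist_force: [0.9, -7.4, 0.0]
opening: 0.184
grasp_force: 59.0
```

```bash
python3 -c "
from h import *
st()"
```

```text
t 14.2 TCP guide [-166.7    0.3] z 60.9 tip x -16.7 Ffeed,lat,z [-7.49  0.03  0.  ] torque [-1.1  -0.13  0.04] grip 59.011759757995605
```

Emit:
play_rows(
  xyz=[
    [2,0,-0.5],
    [4,0,-0.5],
    [6,0,-0.5],
    [8,0,-0.5],
    [10,0,-0.5],
    [12,0,-0.5],
    [14,0,-0.5],
    [16,0,-0.5],
    [18,0,-0.5],
    [20,0,-0.5],
  ],
  rot=[
    [0,0,0],
    [0,0,0],
    [0,0,0],
    [0,0,0],
    [0,0,0],
    [0,0,0],
    [0,0,0],
    [0,0,0],
    [0,0,0],
    [0,0,0],
  ],
  grip=[0,0,0,0,0,0,0,0,0,0],
)

```text
time_s: 15.45
eef_pos: [0.5914, -0.0353, 0.0611]
eef_rot: [0.001, 0.662, 0.749, -0.0]
wrist_force: [0.0, -4.6, -1.2]
opening: 0.179
grasp_force: 58.9
```

```bash
python3 -c "
from h import *
st()"
```

```text
t 15.45 TCP guide [-146.4    0.6] z 61.1 tip x 3.6 Ffeed,lat,z [-4.59  0.54 -1.24] torque [-1.13 -0.12 -0.03] grip 58.90391528606415
```

Emit:
play_rows(
  xyz=[
    [2.5,0,0],
    [5,0,0],
    [7.5,0,0],
    [10,0,0],
    [12.5,0,0],
    [15,0,0],
    [17.5,0,0],
    [20,0,0],
    [22.5,0,0],
    [25,0,0],
  ],
  rot=[
    [0,0,0],
    [0,0,0],
    [0,0,0],
    [0,0,0],
    [0,0,0],
    [0,0,0],
    [0,0,0],
    [0,0,0],
    [0,0,0],
    [0,0,0],
  ],
  grip=[0,0,0,0,0,0,0,0,0,0],
)

```text
time_s: 16.7
eef_pos: [0.5883, -0.0105, 0.061]
eef_rot: [0.001, 0.662, 0.75, -0.0]
wrist_force: [1.2, -4.8, -1.5]
opening: 0.179
grasp_force: 58.9
```

```bash
python3 -c "
from h import *
st()"
```

```text
t 16.7 TCP guide [-121.3    0.7] z 61.0 tip x 28.7 Ffeed,lat,z [-4.96 -0.56 -1.49] torque [-1.11 -0.17 -0.04] grip 58.904812932014465
```

Emit:
play_rows(
  xyz=[
    [0.6,0,0],
    [1.2,0,0],
    [1.8,0,0],
    [2.4,0,0],
    [3,0,0],
    [3.6,0,0],
    [4.2,0,0],
    [4.8,0,0],
    [5.4,0,0],
    [6,0,0],
  ],
  rot=[
    [0,0,0],
    [0,0,0],
    [0,0,0],
    [0,0,0],
    [0,0,0],
    [0,0,0],
    [0,0,0],
    [0,0,0],
    [0,0,0],
    [0,0,0],
  ],
  grip=[0,0,0,0,0,0,0,0,0,0],
)

```text
time_s: 17.95
eef_pos: [0.5875, -0.0045, 0.061]
eef_rot: [0.001, 0.662, 0.75, -0.0]
wrist_force: [1.2, -5.8, -0.9]
opening: 0.181
grasp_force: 58.9
```

```bash
python3 -c "
from h import *
st()"
```

```text
t 17.95 TCP guide [-115.3    0.7] z 61.0 tip x 34.7 Ffeed,lat,z [-5.9  -0.51 -0.87] torque [-1.11 -0.16  0.01] grip 58.89114439487457
```

Emit:
play_rows(
  xyz=[
    [0.6,0,0],
    [1.2,0,0],
    [1.8,0,0],
    [2.4,0,0],
    [3,0,0],
    [3.6,0,0],
    [4.2,0,0],
    [4.8,0,0],
    [5.4,0,0],
    [6,0,0],
  ],
  rot=[
    [0,0,0],
    [0,0,0],
    [0,0,0],
    [0,0,0],
    [0,0,0],
    [0,0,0],
    [0,0,0],
    [0,0,0],
    [0,0,0],
    [0,0,0],
  ],
  grip=[0,0,0,0,0,0,0,0,0,0],
)

```text
time_s: 19.2
eef_pos: [0.5868, 0.0015, 0.061]
eef_rot: [0.001, 0.662, 0.75, -0.0]
wrist_force: [1.2, -4.8, -1.0]
opening: 0.18
grasp_force: 58.9
```

```bash
python3 -c "
from h import *
st()"
```

```text
t 19.2 TCP guide [-109.3    0.7] z 61.0 tip x 40.7 Ffeed,lat,z [-4.96 -0.6  -0.97] torque [-1.16 -0.14  0.03] grip 58.89108896255493
```

Emit:
play_rows(
  xyz=[
    [0.6,0,0],
    [1.2,0,0],
    [1.8,0,0],
    [2.4,0,0],
    [3,0,0],
    [3.6,0,0],
    [4.2,0,0],
    [4.8,0,0],
    [5.4,0,0],
    [6,0,0],
  ],
  rot=[
    [0,0,0],
    [0,0,0],
    [0,0,0],
    [0,0,0],
    [0,0,0],
    [0,0,0],
    [0,0,0],
    [0,0,0],
    [0,0,0],
    [0,0,0],
  ],
  grip=[0,0,0,0,0,0,0,0,0,0],
)

```text
time_s: 20.45
eef_pos: [0.586, 0.0074, 0.061]
eef_rot: [0.001, 0.662, 0.75, -0.0]
wrist_force: [0.3, -5.5, -1.2]
opening: 0.181
grasp_force: 58.9
```

```bash
python3 -c "
from h import *
st()"
```

```text
t 20.45 TCP guide [-103.3    0.7] z 61.0 tip x 46.7 Ffeed,lat,z [-5.53  0.34 -1.19] torque [-1.13 -0.15 -0.05] grip 58.89035224914551
```

Emit:
play_rows(
  xyz=[
    [0.6,0,0],
    [1.2,0,0],
    [1.8,0,0],
    [2.4,0,0],
    [3,0,0],
    [3.6,0,0],
    [4.2,0,0],
    [4.8,0,0],
    [5.4,0,0],
    [6,0,0],
  ],
  rot=[
    [0,0,0],
    [0,0,0],
    [0,0,0],
    [0,0,0],
    [0,0,0],
    [0,0,0],
    [0,0,0],
    [0,0,0],
    [0,0,0],
    [0,0,0],
  ],
  grip=[0,0,0,0,0,0,0,0,0,0],
)

```text
time_s: 21.7
eef_pos: [0.5853, 0.0134, 0.061]
eef_rot: [0.001, 0.662, 0.75, -0.0]
wrist_force: [1.0, -4.7, -1.2]
opening: 0.183
grasp_force: 58.9
```

```bash
python3 -c "
from h import *
st()"
```

```text
t 21.7 TCP guide [-97.3   0.7] z 61.0 tip x 52.7 Ffeed,lat,z [-4.75 -0.37 -1.22] torque [-1.1  -0.1   0.02] grip 58.89353156089783
```

Emit:
play_rows(
  xyz=[
    [0.6,0,0],
    [1.2,0,0],
    [1.8,0,0],
    [2.4,0,0],
    [3,0,0],
    [3.6,0,0],
    [4.2,0,0],
    [4.8,0,0],
    [5.4,0,0],
    [6,0,0],
  ],
  rot=[
    [0,0,0],
    [0,0,0],
    [0,0,0],
    [0,0,0],
    [0,0,0],
    [0,0,0],
    [0,0,0],
    [0,0,0],
    [0,0,0],
    [0,0,0],
  ],
  grip=[0,0,0,0,0,0,0,0,0,0],
)

```text
time_s: 22.95
eef_pos: [0.5845, 0.0193, 0.061]
eef_rot: [0.001, 0.662, 0.75, -0.0]
wrist_force: [0.9, -4.6, -0.7]
opening: 0.179
grasp_force: 58.9
```

```bash
python3 -c "
from h import *
st()"
```

```text
t 22.95 TCP guide [-91.3   0.7] z 61.0 tip x 58.7 Ffeed,lat,z [-4.73 -0.34 -0.69] torque [-1.11 -0.19  0.02] grip 58.89256238937378
```

Emit:
play_rows(
  xyz=[
    [0.6,0,0],
    [1.2,0,0],
    [1.8,0,0],
    [2.4,0,0],
    [3,0,0],
    [3.6,0,0],
    [4.2,0,0],
    [4.8,0,0],
    [5.4,0,0],
    [6,0,0],
  ],
  rot=[
    [0,0,0],
    [0,0,0],
    [0,0,0],
    [0,0,0],
    [0,0,0],
    [0,0,0],
    [0,0,0],
    [0,0,0],
    [0,0,0],
    [0,0,0],
  ],
  grip=[0,0,0,0,0,0,0,0,0,0],
)

```text
time_s: 24.2
eef_pos: [0.5837, 0.0253, 0.061]
eef_rot: [0.001, 0.662, 0.75, -0.0]
wrist_force: [0.1, -5.4, -0.4]
opening: 0.182
grasp_force: 58.9
```

```bash
python3 -c "
from h import *
st()"
```

```text
t 24.2 TCP guide [-85.3   0.7] z 61.0 tip x 64.7 Ffeed,lat,z [-5.33  0.6  -0.38] torque [-1.06 -0.13 -0.02] grip 58.89292359352112
```

Emit:
play_rows(
  xyz=[
    [0.6,0,0],
    [1.2,0,0],
    [1.8,0,0],
    [2.4,0,0],
    [3,0,0],
    [3.6,0,0],
    [4.2,0,0],
    [4.8,0,0],
    [5.4,0,0],
    [6,0,0],
  ],
  rot=[
    [0,0,0],
    [0,0,0],
    [0,0,0],
    [0,0,0],
    [0,0,0],
    [0,0,0],
    [0,0,0],
    [0,0,0],
    [0,0,0],
    [0,0,0],
  ],
  grip=[0,0,0,0,0,0,0,0,0,0],
)

```text
time_s: 25.45
eef_pos: [0.5834, 0.0301, 0.0613]
eef_rot: [0.002, 0.662, 0.75, -0.001]
wrist_force: [0.9, -9.5, 0.6]
opening: 0.178
grasp_force: 59.0
```

```bash
python3 -c "
from h import *
st()"
```

```text
t 25.45 TCP guide [-80.5   0.5] z 61.3 tip x 69.5 Ffeed,lat,z [-9.51  0.25  0.59] torque [-1.89 -0.06  0.07] grip 59.02379393577576
```

Emit:
play_rows(
  xyz=[
    [0.5,0,0],
    [1,0,0],
    [1.5,0,0],
    [2,0,0],
    [2.5,0,0],
    [2.5,0,0],
    [2.5,0,0],
    [2.5,0,0],
    [2.5,0,0],
    [2.5,0,0],
  ],
  rot=[
    [0,0,0],
    [0,0,0],
    [0,0,0],
    [0,0,0],
    [0,0,0],
    [0,0,0],
    [0,0,0],
    [0,0,0],
    [0,0,0],
    [0,0,0],
  ],
  grip=[0,0,0,0,0,0,0,0,0,0],
)

```text
time_s: 26.7
eef_pos: [0.5833, 0.0321, 0.0614]
eef_rot: [0.002, 0.662, 0.75, -0.001]
wrist_force: [0.4, -11.3, 0.7]
opening: 0.179
grasp_force: 59.1
```

```bash
python3 -c "
from h import *
for i in range(1): st()"
```

```text
t 26.7 TCP guide [-78.4   0.4] z 61.4 tip x 71.6 Ffeed,lat,z [-11.26   1.01   0.69] torque [-2.11 -0.08  0.15] grip 59.077672362327576
```

Emit:
play_rows(
  xyz=[
    [0.4,0,0],
    [0.8,0,0],
    [1.2,0,0],
    [1.2,0,0],
    [1.2,0,0],
    [1.2,0,0],
    [1.2,0,0],
    [1.2,0,0],
    [1.2,0,0],
    [1.2,0,0],
  ],
  rot=[
    [0,0,0],
    [0,0,0],
    [0,0,0],
    [0,0,0],
    [0,0,0],
    [0,0,0],
    [0,0,0],
    [0,0,0],
    [0,0,0],
    [0,0,0],
  ],
  grip=[0,0,0,0,0,0,0,0,0,0],
)

```text
time_s: 27.95
eef_pos: [0.5831, 0.0331, 0.0615]
eef_rot: [0.002, 0.662, 0.75, -0.001]
wrist_force: [1.3, -12.8, 0.8]
opening: 0.181
grasp_force: 59.1
```

```bash
python3 -c "
from h import *
st()"
```

```text
t 27.95 TCP guide [-77.5   0.4] z 61.5 tip x 72.5 Ffeed,lat,z [-12.81   0.31   0.8 ] torque [-2.17 -0.02  0.15] grip 59.106568694114685
```

Firm press reached: about 12 N total, against about 5 N of brake drag. Backing out straight.

Emit:
play_rows(
  xyz=[
    [-2,0,-0.5],
    [-12,0,-0.5],
    [-30,0,-0.5],
    [-52,0,-0.5],
    [-75,0,-0.5],
    [-98,0,-0.5],
    [-120,0,-0.5],
    [-142,0,-0.5],
    [-164,0,-0.5],
    [-180,0,-0.5],
  ],
  rot=[
    [0,0,0],
    [0,0,0],
    [0,0,0],
    [0,0,0],
    [0,0,0],
    [0,0,0],
    [0,0,0],
    [0,0,0],
    [0,0,0],
    [0,0,0],
  ],
  grip=[0,0,0,0,0,0,0,0,0,0],
)

```text
time_s: 29.2
eef_pos: [0.6047, -0.1443, 0.0613]
eef_rot: [0.0, 0.662, 0.749, 0.0]
wrist_force: [-0.5, 0.7, -0.6]
opening: 0.181
grasp_force: 58.8
```

```bash
python3 -c "
from h import *
st()
t=np.array([.5559,-.3838]);y=.225
shift([*(t-.05*np.array([np.cos(y),np.sin(y)])),.2],y)"
```

```text
t 29.2 TCP guide [-256.1    1. ] z 61.3 tip x -106.1 Ffeed,lat,z [ 0.76  0.41 -0.57] torque [-0.04 -0.05  0.01] grip 58.839552998542786
t 29.2 at [ 0.6047 -0.1443  0.0613] F [-0.5   0.7  -0.57] op 0.181 yawx 1.6942
xyz [-236.8 -127.6 -138.7] rot [ 2.0000e-04 -0.0000e+00  1.4692e+00]
```

Emit:
play_rows(
  xyz=[
    [0,0,-40],
    [0,0,-95],
    [0,0,-150],
    [-30,-16,-170],
    [-65,-35,-170],
    [-100,-54,-170],
    [-135,-73,-170],
    [-170,-92,-170],
    [-205,-110,-170],
    [-237,-128,-170],
  ],
  rot=[
    [0,0,0],
    [0,0,0],
    [0,0,0.08],
    [0,0,0.26],
    [0,0,0.44],
    [0,0,0.62],
    [0,0,0.8],
    [0,0,0.98],
    [0,0,1.16],
    [0,0,1.34],
  ],
  grip=[0,0,0,0,0,0,0,0,0,0],
)

```text
time_s: 30.45
eef_pos: [0.5061, -0.3951, 0.2312]
eef_rot: [-0.0, 0.985, 0.174, 0.0]
wrist_force: [0.7, 0.5, -0.1]
opening: 0.178
grasp_force: 58.9
```

```bash
python3 - <<'E'
from h import *
c=cam('wrist');save(c,'w5.png');np.savez('w5.npz',**c)
P=cloud(c);g_=cv2.cvtColor(c['color'],cv2.COLOR_RGB2GRAY)
y=.225;shift([.5072,-.395,.12],y)
E
```

```text
t 30.5 at [ 0.504  -0.3995  0.2312] F [-1.15 -2.44 -0.17] op 0.179 yawx 0.3386
xyz [  4.7  -3.4 111.2] rot [0.0023 0.0018 0.1136]
```

View pics/w5.png

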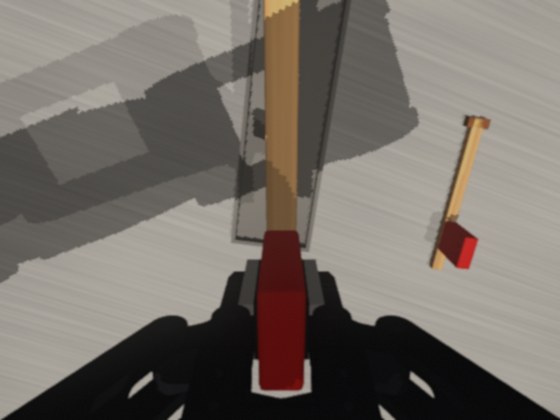

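The view shows the stick over the tray, tray end corners at (234,240) and (307,247), with 0.13 rad of yaw still to correct. I'll correct it and lower.

Emit:
play_rows(
  xyz=[
    [0,0,0],
    [0,0,0],
    [0,0,40],
    [0,0,80],
    [0,0,120],
    [0,0,150],
    [0,0,165],
    [0,0,175],
    [0,0,177],
    [0,0,177],
  ],
  rot=[
    [0,0,0.07],
    [0,0,0.129],
    [0,0,0.129],
    [0,0,0.129],
    [0,0,0.129],
    [0,0,0.129],
    [0,0,0.129],
    [0,0,0.129],
    [0,0,0.129],
    [0,0,0.129],
  ],
  grip=[0,0,0,0,0,0,0,0,0,0],
)

```text
time_s: 31.75
eef_pos: [0.5073, -0.3942, 0.0554]
eef_rot: [0.001, 0.994, 0.113, 0.001]
wrist_force: [-1.5, -0.1, -0.6]
opening: 0.178
grasp_force: 59.0
```

Emit:
play_rows(
  xyz=[
    [0,0,1],
    [0,0,2],
    [0,0,3],
    [0,0,3],
    [0,0,3],
    [0,0,3],
    [0,0,3],
    [0,0,3],
    [0,0,3],
    [0,0,3],
  ],
  rot=[
    [0,0,0],
    [0,0,0],
    [0,0,0],
    [0,0,0],
    [0,0,0],
    [0,0,0],
    [0,0,0],
    [0,0,0],
    [0,0,0],
    [0,0,0],
  ],
  grip=[0,0,0,0,0,0,0,0,0,0],
)

```text
time_s: 33.0
eef_pos: [0.5068, -0.3937, 0.0513]
eef_rot: [0.0, 0.994, 0.113, 0.0]
wrist_force: [0.7, -0.3, -1.5]
opening: 0.183
grasp_force: 59.0
```

```bash
python3 - <<'E'
from h import *
shift([.5072,-.395,.05],.225)
E
```

```text
t 33.0 at [ 0.5068 -0.3937  0.0513] F [ 0.75 -0.33 -1.53] op 0.183 yawx 0.2258
xyz [0.1 1.4 1.3] rot [ 0.     -0.      0.0008]
```

Almost touching, at about the grasp height. I'll lower 1 mm more, release and rise.

Emit:
play_rows(
  xyz=[
    [0,0,0.5],
    [0,0,1],
    [0,0,1],
    [0,0,1],
    [0,0,1],
    [0,0,1],
    [0,0,1],
    [0,0,1],
    [0,0,1],
    [0,0,1],
  ],
  rot=[
    [0,0,0],
    [0,0,0],
    [0,0,0],
    [0,0,0],
    [0,0,0],
    [0,0,0],
    [0,0,0],
    [0,0,0],
    [0,0,0],
    [0,0,0],
  ],
  grip=[0,0,0,0.5,1,1,1,1,1,1],
)

```text
time_s: 34.25
eef_pos: [0.5068, -0.3937, 0.0503]
eef_rot: [-0.0, 0.994, 0.113, 0.0]
wrist_force: [0.0, -0.0, -0.0]
opening: 0.997
grasp_force: 0.0
```

Emit:
play_rows(
  xyz=[
    [0,0,-15],
    [0,0,-35],
    [0,0,-60],
    [0,0,-100],
    [0,0,-140],
    [0,0,-180],
    [0,0,-180],
    [0,0,-180],
    [0,0,-180],
    [0,0,-180],
  ],
  rot=[
    [0,0,0],
    [0,0,0],
    [0,0,0],
    [0,0,0],
    [0,0,0],
    [0,0,0],
    [0,0,0],
    [0,0,0],
    [0,0,0],
    [0,0,0],
  ],
  grip=[1,1,1,1,1,1,1,1,1,1],
)

```text
time_s: 35.5
eef_pos: [0.5063, -0.3932, 0.229]
eef_rot: [-0.001, 0.994, 0.113, -0.001]
wrist_force: [0.3, -0.1, -0.8]
opening: 1.001
grasp_force: 0.0
```

```bash
python3 - <<'E'
from h import *
c=cam('wrist');save(c,'w6.png');P=cloud(c)
M=(mask(c,'red')>0)&(P[...,2]>.066)&(P[...,1]>-.5);print('handle top',M.sum(),P[M].mean(0).round(4))
M=(mask(c,'wood')>0)&(P[...,1]>-.45);q=P[M];q=q[(q[:,2]>.008)&(q[:,2]<.03)];print('blade z',np.percentile(q[:,2],[5,50,95]).round(4))
t=np.array([.5559,-.3838]);f=q[q[:,0]>.58];r=q[q[:,0]<.48];print('z front/rear',np.median(f,0).round(4),np.median(r,0).round(4))
print(readout.get_obs()['opening'])
E
```

```text
handle top 894 [ 0.5059 -0.3954  0.0721]
blade z [0.0149 0.0162 0.0176]
z front/rear [ 0.6212 -0.3697  0.0162] [ 0.4611 -0.4052  0.0159]
1.0025311912542627
```

View pics/w6.png

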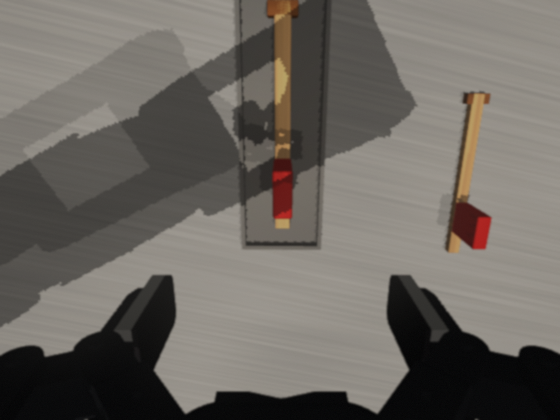

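The stick lies flat and centred in the tray (handle (283,190), tray edges 243 to 321), and the blade measures level at z=0.016.

```bash
python3 -c "
from h import *
print(ctrl.hand_in())"
```

```text
the job is handed in; nothing more can be done
None
```

I pushed the block into the channel until it pressed on the follower at an estimated 6 N, laid the stick flat and centred back in its tray, and handed the job in at about 36 s; no verdict came back.

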